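# Hold a spring clamp open over the job card

## Task

A colleague wants to slip a drawing onto the wide job card: take the small spring clamp off the rim of the parts tray, carry it to the card and hold it squeezed open astride the middle of the card's top edge, square to it, with one jaw pad on each side and the edge past both pads. Keep the jaws at least 15 mm apart and the clamp clear of the card, touching nothing but your fingers, and finish while still holding it open there. Leave the card stand and everything else on the bench where they are.

Things in the scene. Friction and masses are not known exactly. Their poses are not given: they have to be found in the camera images.
- clamp_pin (a point): Middle of the hinge pin of the small steel spring clamp (clothes-peg kind, two halves on a sprung pin). y: along the pin; at the start z points up, away from the jaws, x across the halves. The axes belong to the near (-x) half, which tilts about y by half the joint value when squeezed evenly. At the start the tray's rim is 22 mm below the pin. The free throat begins 4 mm below the pin.
- pad_near (a point): Middle of the inner face of the rubber jaw pad on the clamp's near half (its -x side): 37 mm below the pin, pad 10 mm high and 22 mm wide. Axes as for the pin.
- pad_far (a point): The same point on the pad of the other half (+x side).
- clamp_jaw (a joint): Opening angle of the clamp (rad) between its halves: 0 at the start with the pads 3 mm apart on the tray's wall, -0.075 shut, stop at 0.70. The pads part by 37 mm per rad (14 mm at 0.30, 23 mm at 0.55). The spring shuts it: squeezing the handle tips takes about 10 N at 0 and 17 N at 0.6.
- card_edge (a point): Middle of the upper edge of the wide job card: a stiff white laminated card 150 mm wide, 3 mm thick, standing upright in a slotted aluminium foot (170 x 59 x 18 mm, 1.1 kg, loose on the bench). The edge is 118 mm above the bench. x: across the card's thickness, y: along the edge, z: up.
- job_stand: The foot with the job card as one body; origin under the middle of its foot, axes as for card_edge.
- tray: Grey sheet-steel parts tray, 200 (x) x 260 (y) x 90 mm high, walls 3 mm, origin under its middle; the clamp sits somewhere along its front (-x) wall, whose mid-plane is at x = -98.5 mm. Fixed.
- clamp: The whole clamp, 110 g, biting the tray's front wall at the start, jaws down 42 mm below the pin, black handles up. Handles: straight plates 24 mm wide (y), from x = 8 mm each side at the pin to 27 mm at their tips 50 mm above it, 58 mm over the outsides; squeezed to the stop they are about parallel, 20 mm over the outsides. 27 mm wide along y. Origin and axes as clamp_pin.
- tag_stand: Bystander: small card stand: like the job card's stand but narrower (card 80 mm wide, foot 100 x 59 mm), the same height (118 mm); origin under its middle.
- collet_a: Bystander: steel tap collet standing upright, 31 mm diameter, 58 mm tall; origin under its middle.
- collet_b: Bystander: dark steel tap collet standing upright, 31 mm diameter, 58 mm tall; origin under its middle.
- work_block: Bystander: aluminium block with four holes, 70 x 90 x 25 mm; origin under its middle.
- spanner: Bystander: spanner, 170 mm long, lying flat; origin under its middle.
- carton: Bystander: cardboard carton, 80 x 120 x 60 mm; origin under its middle.
- oil_bottle: Bystander: white oil bottle, 60 mm diameter, 170 mm tall; origin under its middle.
- paste_tin: Bystander: round tin, 64 mm diameter, 50 mm tall; origin under its middle.
There are look-alikes about, which are no part of the job. What is shaped like the clamp but turquoise is not meant. What is shaped like the job_stand but red is not meant.

How it is judged (in metres and radians):
On the way:
1. The clamp is off the tray, in the fingers alone (contact force between the fingers and clamp above 3 N and height (world z) of clamp_pin above 0.135 m and contact force between clamp and job_stand below 0.1 N and contact force between clamp and tray below 0.1 N and contact force between clamp and tag_stand below 0.1 N), for 0.2 s.
At the end, for the whole second after the job is handed in: In the fingers and still, jaws over 0.29 rad (14 mm) open; a pad each side of the card, 3.5 mm or more off its mid-plane, centres 6 mm or more below the edge; pin above it, within 40 mm of its middle and 0.25 rad; clamp touches only the fingers; card moved under 12 mm, others under 20 mm (value of joint clamp_jaw above 0.29 rad and ((x of pad_near in the frame of card_edge below -0.0035 m and x of pad_far in the frame of card_edge above 0.0035 m) or (x of pad_far in the frame of card_edge below -0.0035 m and x of pad_near in the frame of card_edge above 0.0035 m)) and z of each of pad_near, pad_far in the frame of card_edge below -0.006 m and z of clamp_pin in the frame of card_edge above 0.004 m and y of clamp_pin in the frame of card_edge between -0.04 and 0.04 m and angle between the y axis of clamp_pin and the y axis of card_edge, either way round below 0.25 rad and contact force between the fingers and clamp above 3 N and contact force between each of clamp, the arm, the fingers and job_stand below 0.1 N and contact force between clamp and tray below 0.1 N and contact force between clamp and tag_stand below 0.1 N and linear speed of clamp below 0.02 m/s and distance of card_edge from where it was at the start of the episode below 0.012 m and angle between job_stand's own z axis and vertical below 0.05 rad and distance of each of tag_stand, collet_a, collet_b, work_block, spanner, carton, oil_bottle, paste_tin from where it was at the start of the episode below 0.02 m); the arm keeps its last pose, push and grip.
It fails at once if a bystander or the card stand is knocked away or over (distance of any of tag_stand, collet_a, collet_b, work_block, spanner, carton, oil_bottle, paste_tin, job_stand from where it was at the start of the episode above 0.03 m).
It also fails if it takes over 48 s, if anything falls off the work surface, if the arm or the gripper's body presses on something with over 40 N, if the wrist force passes 120 N, or if a joint passes its speed limit or range.

## Robot

A 6-joint arm with a two-finger parallel gripper is mounted at the origin on the work surface. World frame = base frame: x ahead of the robot, y to its left, z up, the work surface at z = 0. Lengths are in mm, angles in rad, forces in N, time in s.
With the tool pointing down it reaches from about 375 to 825 mm from the base axis. Payload 5.5 kg.
Tool frame: the origin (TCP) lies at the very end of the fingers, on their centre line; the grasp point (between the pads) lies 19 mm behind it; z points along the fingers, y is the line along which they close (so a half turn about z gives the same grasp; the last joint's range is limited). The gripper opens to 85 mm and grips with 20 to 120 N. Pads are 22 mm wide; open, the fingers measure 114 mm over their backs; the gripper's body (76 mm by 85 mm) begins 54 mm behind the grasp point. The pads swing forward as they close: fully open they stand 13 mm farther back than shut.
Start: joints at [-1.303, 0.314, -0.047, 1.21, 0, 1.571], TCP at [158.763, -578.61, 231.299] pointing down, gripper open.
Joint ranges: [-2.67, 2.67], [-0.69, 1.73], [-1.03, 1.25], [-2.08, 2.16], [-1.42, 1.45], [-3.14, 3.14]. Speed limits (rad/s): [2.39, 2.39, 3.01, 3.14, 3.14, 3.14].

## Interface

Orientations are given as [roll, pitch, yaw] about the fixed x, y, z axes, in that order (R = Rz(yaw) Ry(pitch) Rx(roll)).
In Python, from cell import arm gives the robot as it stands.
- The arm moves only by the tool step_arm, never from a script. Its argument "series" is a list of rows, each a list of 7 numbers: the shift along the tool's x, y, z in mm, then the turn, a rotation vector about the tool's x, y, z in degrees, then the closure, from 0 (fully open) to 1 (shut). A call has 1 to 10 rows; each row shifts and turns the commanded pose from where the row before left it, along the tool's axes as they then stand; what a row does not reach is not made up. A row lasts 1/12 s, in which the tool goes at most 41.7 mm and 7.16 degrees, less where a joint would pass 70% of its speed; a pose out of reach is approached as far as the arm can. A call with a gripper value outside its range is refused whole. The fingers move at their own pace and stop on an object; the grip force is fixed at half the most. Time passes only in rows, so rows that do not move let the fingers close. It gives the time, the measured TCP pose, the force, the opening and the grip force at its end, in the units of the state.
- arm.get_state(): the state, without advancing time (a new reading comes with each control period).
- arm.read_camera(name): name is "side" or "top"; returns a dict with "img" (420x560x3 uint8, red, green, blue), "range_z" (420x560 float32, mm along the optical axis (not along the pixel's ray), 0 where there is no reading), "vertical_fov" (degrees; the focal length in pixels is half the picture's height over the tangent of half this angle, whatever the lens; pixels are square), "cx", "cy" (the principal point, pixels), "xyz" and "orientation" of the camera in the world. Camera axes: x right, y down, z forward; pixel columns grow to the right and rows downward; lengths in mm; the calibration is good to about 2 mm. A picture is of the moment at which its call begins.
- arm.hand_in(): hands the job in; it is judged then, once.
The state is a dict: "time": time; "joint_pos": joint angles; "qvel": joint speeds; "effort": joint torques, N m; "position": TCP position; "eef_rot": TCP orientation; "contact_force": force on the tool from outside, world axes, zero at the start; "ft_torque": the same for the moment, N m; "grip_width": opening from 0.0 (shut) to 1.0 (fully open); "grasp_force": force on a finger pad.
Only numpy, scipy, OpenCV 4.12 (cv2) and the standard library are available. Lean on these libraries where they do the work, as an engineer would, in place of code of your own. Each camera call takes 0.05 s, during which the arm holds its last target. There are 200 camera calls.

## Working session

There is one attempt and no reset: what is moved stays moved. The work goes in short steps, Python scripts to look and compute and a tool call to move; the robot and the scene stay as the last step left them, time stands still between calls to the robot, and variables do not carry over. Pictures are saved under pics/ and viewed, at most 10 in all, crops included, and the job is handed in when it is done.

Besides the shell and the picture viewer there is one more tool, called after "Emit:" in YAML: its name, and indented under it one key for each argument. step_arm: Moves the arm, as the interface text tells. Its arguments: {"type":"object","properties":{"series":{"type":"array","items":{"type":"array","items":{"type":"number"}}}},"required":["series"]}

```bash
mkdir -p pics; ls; cat > h.py <<'E'
import numpy as np, cv2
from cell import arm
from scipy.spatial.transform import Rotation as R
def cam(n,save=None):
    c=arm.read_camera(n)
    if save: cv2.imwrite('pics/'+save,c['img'][:,:,::-1])
    return c
def pts(c):
    f=210/np.tan(np.radians(c['vertical_fov'])/2)
    v,u=np.mgrid[0:420,0:560]; z=c['range_z']
    P=np.stack([(u-c['cx'])/f*z,(v-c['cy'])/f*z,z],-1)
    return P@R.from_euler('xyz',c['orientation']).as_matrix().T+np.array(c['xyz'])
E
python3 - <<'E'
from h import *
for n in('top','side'):
    c=cam(n,n+'1.png'); print({k:c[k] for k in c if k not in('img','range_z')}, (c['range_z']>0).mean())
    np.savez(n+'1.npz',img=c['img'],P=pts(c),rz=c['range_z'])
print(arm.get_state())
E
```

```text
pics
{'vertical_fov': 55.88831265112092, 'cx': 278.0478207404733, 'cy': 208.09725556955206, 'xyz': array([ 459.24910061,  -34.76684647, 1185.47603961]), 'orientation': array([-3.08227299, -0.01509635, -1.57456519])} 0.995922619047619
{'vertical_fov': 47.169225353652294, 'cx': 280.31418144093914, 'cy': 206.61711551778018, 'xyz': array([368.35198922, 892.34773477, 645.30848967]), 'orientation': array([-2.09656612, -0.00835839, -2.93453241])} 0.9959651360544217
{'time': 0.1, 'joint_pos': array([-1.30302324e+00,  3.14196382e-01, -4.79736676e-02,  1.21024293e+00,
       -6.71370170e-06,  1.57081746e+00]), 'qvel': array([ 0.00217401, -0.00069921,  0.00373588,  0.00062992,  0.00113065,
       -0.00045862]), 'effort': array([ 4.34359833e-05, -5.40770066e+01,  3.40539730e+01,  1.12497818e-02,
        4.25067196e-05, -1.25852472e-05]), 'position': array([ 158.60569567, -578.09729401,  230.49856548]), 'eef_rot': array([-3.13997600e+00,  6.74785474e-06,  2.67751962e-01]), 'contact_force': array([-0.0775555 ,  0.05203226, -0.04553801]), 'ft_torque': array([-0.05609687, -0.03251588,  0.01973254]), 'grasp_force': 0.0, 'grip_width': 1.0036130662936773}
```

View pics/top1.png

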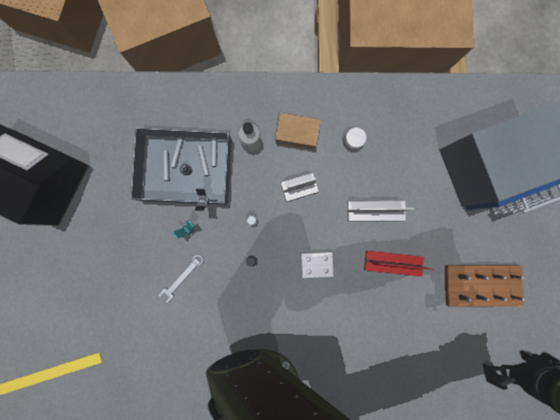

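View pics/side1.png

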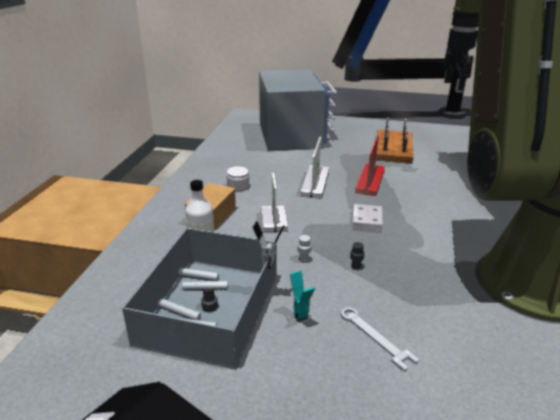

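The top view shows the tray at (182,168) with the clamp on its front wall near (202,199). The wide white job card is at (377,210), with the red look-alike at (395,263) and the turquoise one at (187,229). In the side view the clamp is at (268,240) and the card at (317,165).

```bash
python3 - <<'E'
from h import *
T=np.load('top1.npz');S=np.load('side1.npz')
def rect(q,name):
    q=q.astype(np.float32)
    if len(q)<5: print(name,len(q));return
    (c,s,a)=cv2.minAreaRect(q[:,:2]); print(name,len(q),np.round(c,1),np.round(s,1),round(a,1),'med',np.round(np.median(q,0),1),'z',np.round(np.percentile(q[:,2],[2,98]),1))
def box(D,u0,u1,v0,v1): return D['P'][v0:v1,u0:u1].reshape(-1,3)
p=box(T,340,425,190,230); rect(p[(p[:,2]>105)&(p[:,2]<130)],'jobcard top'); rect(p[(p[:,2]>10)&(p[:,2]<30)],'foot')
job=p[(p[:,2]>10)&(p[:,2]<140)]
p=box(S,290,340,130,200); q=p[(p[:,2]>30)&(p[:,2]<140)]; rect(q,'jobcard side'); rect(q[q[:,2]>112],'edge side')
p=box(T,275,325,170,205); rect(p[(p[:,2]>105)&(p[:,2]<130)],'tag top');rect(p[(p[:,2]>10)&(p[:,2]<30)],'tagfoot')
p=box(T,125,240,120,215); rect(p[(p[:,2]>84)&(p[:,2]<95)],'tray rim')
fr=box(T,130,192,185,215); fr=fr[(fr[:,2]>84)&(fr[:,2]<95)]; rect(fr,'front rim')
p=box(T,185,225,180,215); q=p[(p[:,2]>100)]; rect(q,'clamp top'); print(np.round(q[np.argsort(-q[:,2])],0)[:60:2])
p=box(S,240,290,210,275); q=p[(p[:,2]>97)]; rect(q,'clamp side');print(np.round(q[np.argsort(-q[:,2])],0)[::6])
for n,D,b in(('top',T,(180,225,180,220)),('side',S,(235,295,205,285))):
    cr=D['img'][b[2]:b[3],b[0]:b[1],::-1]; cr=cv2.resize(cr,None,fx=8,fy=8,interpolation=cv2.INTER_CUBIC); cr=cr[:600] 
    cv2.imwrite(f'pics/{n}crop.png',cr)
a,b=[cv2.imread(f'pics/{n}crop.png') for n in('top','side')]
h=max(a.shape[0],b.shape[0]); o=np.zeros((h,a.shape[1]+b.shape[1],3),np.uint8); o[:a.shape[0],:a.shape[1]]=a;o[:b.shape[0],a.shape[1]:]=b
cv2.imwrite('pics/crop1.png',cv2.resize(o,(min(800,o.shape[1]),int(o.shape[0]*min(1,800/o.shape[1])))))
E
```

```text
Traceback (most recent call last):
cv2.error: OpenCV(4.12.0) /io/opencv/modules/imgproc/src/convhull.cpp:143: error: (-215:Assertion failed) total >= 0 && (depth == CV_32F || depth == CV_32S) in function 'convexHull'
```

```bash
cat > m.py <<'E'
from h import *
T=np.load('top1.npz');S=np.load('side1.npz')
def rect(q,name):
    if len(q)<5: print(name,len(q));return
    (c,s,a)=cv2.minAreaRect(np.ascontiguousarray(q[:,:2],dtype=np.float32)); print(name,len(q),np.round(c,1),np.round(s,1),round(a,1),'med',np.round(np.median(q,0),1),'z',np.round(np.percentile(q[:,2],[2,98]),1))
def box(D,u0,u1,v0,v1): return D['P'][v0:v1,u0:u1].reshape(-1,3)
E
python3 - <<'E'
from m import *
p=box(T,340,425,190,230); rect(p[(p[:,2]>105)&(p[:,2]<130)],'jobcard top'); rect(p[(p[:,2]>10)&(p[:,2]<30)],'foot')
p=box(S,290,340,130,200); q=p[(p[:,2]>30)&(p[:,2]<140)]; rect(q,'jobcard side'); rect(q[q[:,2]>112],'edge side')
p=box(T,275,325,170,205); rect(p[(p[:,2]>105)&(p[:,2]<130)],'tag top');rect(p[(p[:,2]>10)&(p[:,2]<30)],'tagfoot')
p=box(T,125,240,120,215); rect(p[(p[:,2]>84)&(p[:,2]<95)],'tray rim')
fr=box(T,130,192,185,215); fr=fr[(fr[:,2]>84)&(fr[:,2]<95)]; rect(fr,'front rim')
p=box(T,185,225,180,215); q=p[(p[:,2]>100)]; rect(q,'clamp top'); print(np.round(q[np.argsort(-q[:,2])],0)[::3].tolist())
p=box(S,240,290,210,275); q=p[(p[:,2]>97)]; rect(q,'clamp side');print(np.round(q[np.argsort(-q[:,2])],0)[::8].tolist())
cs=[]
for D,b in((T,(180,225,180,220)),(S,(235,295,210,270))):
    cs.append(cv2.resize(D['img'][b[2]:b[3],b[0]:b[1],::-1],(400,400*(b[3]-b[2])//(b[1]-b[0])),interpolation=cv2.INTER_CUBIC))
o=np.zeros((400,800,3),np.uint8)
for i,a in enumerate(cs): o[:a.shape[0],400*i:400*i+400]=a
cv2.imwrite('pics/crop1.png',o)
E
```

```text
jobcard top 56 [ 519.3 -347.1] [150.    0.7] 89.8 med [ 519.4 -346.   116.2] z [112.2 120.1]
foot 958 [ 520.2 -347. ] [ 58.8 169.7] 0.9 med [ 516.2 -349.9   16.9] z [12.2 22.2]
jobcard side 654 [ 576.9 -482.3] [428.1 127.7] 88.7 med [ 552.4 -578.4   57.2] z [ 31.3 120.3]
edge side 44 [ 520.  -345.3] [  3.9 148.1] 0.6 med [ 519.4 -342.   119.2] z [112.9 122.5]
tag top 42 [ 591.2 -117.5] [ 3.5 77.1] 16.8 med [ 591.  -117.9  116.8] z [110.2 122.5]
tagfoot 532 [ 591.3 -117.5] [ 59. 100.] 16.5 med [ 587.9 -116.4   17.3] z [12. 23.]
tray rim 470 [639.6 221.7] [261.3 210.1] 87.0 med [655.  235.6  88.9] z [84.3 93.7]
front rim 100 [549.1 275.6] [168.3  38.1] 74.4 med [550.4 301.4  89.1] z [84.9 93.2]
clamp top 206 [517.3  62.4] [218.7  58.6] 74.1 med [545.  151.2 138.4] z [107.  166.4]
[[459.0, -35.0, 1185.0], [459.0, -35.0, 1185.0], [570.0, 161.0, 165.0], [567.0, 146.0, 164.0], [516.0, 156.0, 163.0], [568.0, 162.0, 162.0], [570.0, 146.0, 162.0], [568.0, 154.0, 161.0], [516.0, 143.0, 161.0], [570.0, 141.0, 161.0], [516.0, 149.0, 161.0], [565.0, 152.0, 160.0], [518.0, 149.0, 160.0], [568.0, 1
[... 1862 characters left out ...]
.0, 136.0], [529.0, 165.0, 134.0], [556.0, 157.0, 132.0], [554.0, 157.0, 129.0], [553.0, 143.0, 128.0], [554.0, 157.0, 125.0], [552.0, 157.0, 123.0], [532.0, 161.0, 122.0], [550.0, 164.0, 122.0], [552.0, 143.0, 121.0], [534.0, 142.0, 121.0], [543.0, 147.0, 120.0], [552.0, 158.0, 120.0], [550.0, 150.0, 119.0], [545.0, 145.0, 118.0], [545.0, 154.0, 118.0], [543.0, 163.0, 117.0], [543.0, 145.0, 117.0], [541.0, 164.0, 116.0], [548.0, 165.0, 115.0], [533.0, 154.0, 115.0], [535.0, 162.0, 113.0], [533.0, 164.0, 112.0], [546.0, 165.0, 111.0], [533.0, 156.0, 109.0], [533.0, 163.0, 107.0], [541.0, 164.0, 107.0], [532.0, 143.0, 105.0], [539.0, 163.0, 104.0], [531.0, 155.0, 101.0], [553.0, 162.0, 99.0]]
```

View pics/crop1.png

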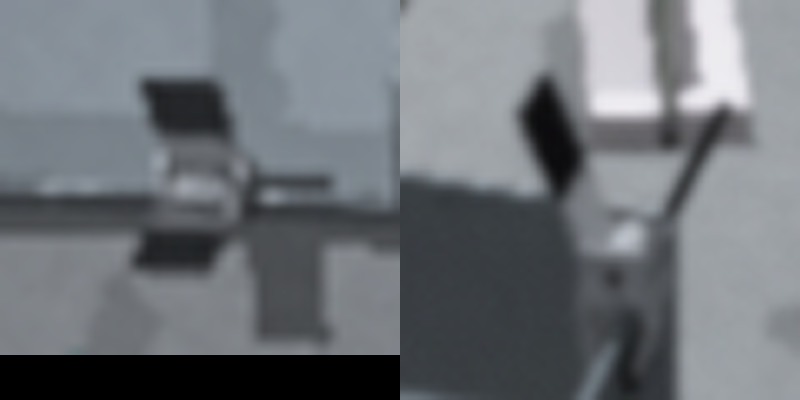

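```bash
python3 - <<'E'
from m import *
for n,D in(('T',T),('S',S)):
    P=D['P'].reshape(-1,3)
    q=P[(abs(P[:,2]-89)<4)&(P[:,1]>90)&(P[:,1]<350)&(abs(P[:,1]-152)>30)]
    f=q[abs(q[:,0]-545)<20]; f=f.astype(np.float32)
    l=cv2.fitLine(np.ascontiguousarray(f[:,:2]),cv2.DIST_HUBER,0,.01,.01).ravel(); print(n,len(f),np.degrees(np.arctan2(-l[0],l[1])),'x at y152',l[2]+(152-l[3])*l[0]/l[1])
    c=P[(P[:,0]>500)&(P[:,0]<590)&(abs(P[:,1]-152)<20)&(P[:,2]>125)&(P[:,2]<175)]
    for nm,k in(('near',c[:,0]<540),('far',c[:,0]>547)):
        a=c[k]; print(nm,len(a),a.min(0).round(1),a.max(0).round(1),'y mid',np.percentile(a[:,1],[3,97]).mean().round(1), np.polyfit(a[:,2],a[:,0],1).round(3), 'x at z150',np.polyval(np.polyfit(a[:,2],a[:,0],1),150).round(1))
    h=cv2.cvtColor(D['img'],cv2.COLOR_RGB2HSV).reshape(-1,3); k=(h[:,0]>80)&(h[:,0]<98)&(h[:,1]>120); k&=(P[:,0]>350)&(P[:,0]<600)
    t=P[k]; print('turq',len(t),np.percentile(t,[2,98],axis=0).round(0).tolist())
    b=P[(P[:,0]<800)&(P[:,0]>450)&(P[:,1]<100)&(P[:,1]>-500)&(P[:,2]>140)&(P[:,2]<400)]; print('tall',np.percentile(b,[0,50,100],axis=0).round(0).tolist() if len(b) else 0)
E
```

```text
T 88 -2.4022434 x at y152 543.2333
near 54 [515.5 141.8 125.3] [531.  164.2 164.8] y mid 153.0 [-4.12000e-01  5.83693e+02] x at z150 522.0
far 75 [552.3 139.5 125.1] [570.3 162.9 166.5] y mid 151.0 [4.22000e-01 4.99491e+02] x at z150 562.7
turq 103 [[448.0, 186.0, 29.0], [487.0, 236.0, 94.0]]
tall [[716.0, 14.0, 142.0], [728.0, 27.0, 169.0], [743.0, 41.0, 173.0]]
S 190 -2.971403 x at y152 541.2758
near 51 [513.6 143.  127.1] [530.9 167.7 164.7] y mid 155.9 [-4.1100e-01  5.8318e+02] x at z150 521.6
far 150 [552.7 138.7 125.1] [571.4 165.5 165.1] y mid 152.9 [3.87000e-01 5.04483e+02] x at z150 562.5
turq 625 [[447.0, 188.0, 10.0], [487.0, 236.0, 93.0]]
tall [[716.0, 13.0, 140.0], [727.0, 37.0, 163.0], [744.0, 44.0, 174.0]]
```

Emit:
step_arm:
  series:
    - [25,-25,-8,0,0,-7]
    - [25,-25,-8,0,0,-7]
    - [25,-25,-8,0,0,-7]
    - [0,0,0,0,0,-7]
    - [0,0,0,0,0,-7]
    - [0,0,0,0,0,-7]
    - [0,0,0,0,0,-7]
    - [0,0,0,0,0,-7]
    - [0,0,0,0,0,-7]
    - [0,0,0,0,0,-7]

```text
$.series[0]: bad value
```

Emit:
step_arm:
  series:
    - [0,0,0,0,0,-7.1,0]
    - [0,0,0,0,0,-7.1,0]
    - [0,0,0,0,0,-7.1,0]
    - [0,0,0,0,0,-7.1,0]
    - [0,0,0,0,0,-7.1,0]
    - [0,0,0,0,0,-7.1,0]
    - [0,0,0,0,0,-7.1,0]
    - [0,0,0,0,0,-7.1,0]
    - [0,0,0,0,0,-7.1,0]
    - [0,0,0,0,0,-7.1,0]

```text
time: 0.93
position: [158.7, -578.3, 230.8]
eef_rot: [-3.141, -0.001, 1.513]
contact_force: [0.6, 0.3, 0.4]
grip_width: 0.999
grasp_force: 0.0
```

Emit:
step_arm:
  series:
    - [10,35,0,0,0,0,0]
    - [10,35,0,0,0,0,0]
    - [10,35,0,0,0,0,0]
    - [10,35,0,0,0,0,0]
    - [10,35,0,0,0,0,0]
    - [10,35,0,0,0,0,0]
    - [20,30,0,0,0,0,0]
    - [20,30,0,0,0,0,0]
    - [20,30,0,0,0,0,0]
    - [20,30,0,0,0,0,0]

```text
time: 1.77
position: [498.2, -458.7, 230.7]
eef_rot: [-3.141, -0.001, 1.507]
contact_force: [0.5, -1.1, 0.4]
grip_width: 1.0
grasp_force: 0.0
```

Emit:
step_arm:
  series:
    - [30,5,0,0,0,0,0]
    - [30,5,0,0,0,0,0]
    - [30,5,0,0,0,0,0]
    - [30,5,0,0,0,0,0]
    - [30,5,0,0,0,0,0]
    - [30,5,0,0,0,0,0]
    - [30,5,0,0,0,0,0]
    - [30,5,0,0,0,0,0]
    - [30,5,0,0,0,0,0]
    - [30,0,0,0,0,0,0]

```text
time: 2.6
position: [561.4, -161.9, 230.8]
eef_rot: [-3.141, -0.0, 1.507]
contact_force: [1.2, 0.2, -0.3]
grip_width: 1.0
grasp_force: 0.0
```

Emit:
step_arm:
  series:
    - [32,-4,0,0,0,-1,0]
    - [32,-4,0,0,0,0,0]
    - [32,-4,0,0,0,0,0]
    - [32,-4,0,0,0,0,0]
    - [32,-4,0,0,0,0,0]
    - [32,-4,0,0,0,0,0]
    - [32,-4,0,0,0,0,0]
    - [32,-4,0,0,0,0,0]
    - [32,-4,0,0,0,0,0]
    - [20,-2,0,0,0,0,0]

```text
time: 3.43
position: [537.1, 148.8, 230.9]
eef_rot: [-3.141, -0.001, 1.526]
contact_force: [0.4, -0.3, 0.0]
grip_width: 0.997
grasp_force: 0.0
```

Emit:
step_arm:
  series:
    - [0,0,0,0,0,0,0]
    - [0,0,0,0,0,0,0]
    - [0,0,0,0,0,0,0]

```text
time: 3.68
position: [537.7, 145.5, 231.0]
eef_rot: [-3.141, 0.001, 1.524]
contact_force: [0.8, -0.1, 0.3]
grip_width: 1.0
grasp_force: 0.0
```

```bash
cat > go.py <<'E'
import sys
from h import *
t=np.array([float(v) for v in sys.argv[1:4]]); yaw=float(sys.argv[4])
s=arm.get_state(); r=R.from_euler('xyz',s['eef_rot']); tgt=R.from_euler('xyz',[np.pi,0,np.radians(yaw)])
print(s['time'],s['position'].round(1),np.degrees(s['eef_rot']).round(2),'shift',r.inv().apply(t-s['position']).round(1),'turn',np.degrees((r.inv()*tgt).as_rotvec()).round(2),'q6',s['joint_pos'][5].round(2))
E
python3 go.py 542.2 153.2 131 87.3
```

```text
3.6833 [537.7 145.5 231. ] [-1.7997e+02  4.0000e-02  8.7350e+01] shift [  8.    4.2 100. ] turn [-0.03  0.04  0.05] q6 1.88
```

Emit:
step_arm:
  series:
    - [8,4,0,0,0,0,0]
    - [0,0,20,0,0,0,0]
    - [0,0,20,0,0,0,0]
    - [0,0,20,0,0,0,0]
    - [0,0,15,0,0,0,0]
    - [0,0,10,0,0,0,0]
    - [0,0,10,0,0,0,0]
    - [0,0,5,0,0,0,0]
    - [0,0,0,0,0,0,0]
    - [0,0,0,0,0,0,0]

```text
time: 4.52
position: [542.6, 153.8, 131.7]
eef_rot: [3.141, -0.0, 1.524]
contact_force: [0.9, -0.5, 0.3]
grip_width: 1.0
grasp_force: 0.0
```

```bash
python3 go.py 542.2 153.2 131 87.3; python3 - <<'E'
from h import *
c=cam('side'); np.savez('side2.npz',img=c['img'],P=pts(c))
cv2.imwrite('pics/s2.png',cv2.resize(c['img'][150:290,200:340,::-1],(560,560),interpolation=cv2.INTER_CUBIC))
E
```

```text
4.5167 [542.6 153.8 131.7] [ 1.7998e+02 -1.0000e-02  8.7320e+01] shift [-0.6 -0.4  0.7] turn [ 0.02 -0.01  0.02] q6 1.89
```

View pics/s2.png

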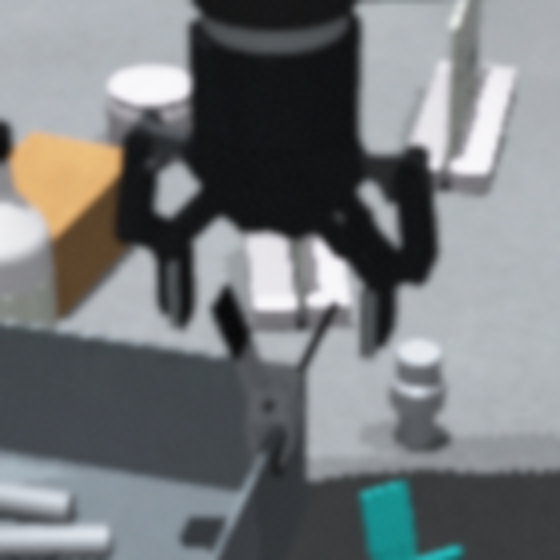

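The fingers straddle both handles evenly, with the finger tips at crop (175,320) and (375,350). Next I close on them.

Emit:
step_arm:
  series:
    - [0,0,0,0,0,0,0.2]
    - [0,0,0,0,0,0,0.3]
    - [0,0,0,0,0,0,0.4]
    - [0,0,0,0,0,0,0.5]
    - [0,0,0,0,0,0,0.6]
    - [0,0,0,0,0,0,0.6]
    - [0,0,0,0,0,0,0.6]

```text
time: 5.15
position: [542.2, 153.8, 131.2]
eef_rot: [-3.141, 0.0, 1.524]
contact_force: [0.5, -0.3, -1.4]
grip_width: 0.4
grasp_force: 12.8
```

```bash
python3 go.py 542.2 153.2 131 87.3; python3 - <<'E'
from h import *
c=cam('side'); np.savez('side3.npz',img=c['img'],P=pts(c))
cv2.imwrite('pics/s3.png',cv2.resize(c['img'][180:290,210:320,::-1],(550,550),interpolation=cv2.INTER_CUBIC))
E
```

```text
5.15 [542.2 153.8 131.2] [-179.99    0.     87.35] shift [-0.6  0.   0.2] turn [-0.01  0.    0.05] q6 1.89
```

View pics/s3.png

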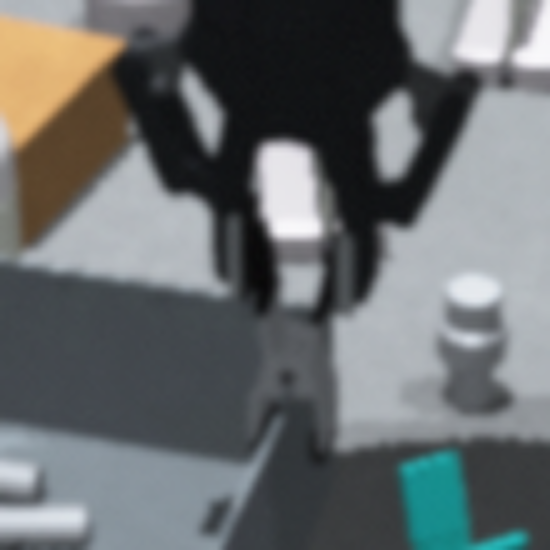

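The clamp is squeezed part open astride the wall, with the pin at crop (288,378). I'll squeeze on to the stop and lift.

Emit:
step_arm:
  series:
    - [0,0,0,0,0,0,0.7]
    - [0,0,0,0,0,0,0.8]
    - [0,0,0,0,0,0,1]
    - [0,0,0,0,0,0,1]
    - [0,0,0,0,0,0,1]

```text
time: 5.62
position: [542.3, 153.9, 131.3]
eef_rot: [-3.142, 0.0, 1.524]
contact_force: [1.4, 0.2, -1.1]
grip_width: 0.207
grasp_force: 60.2
```

Emit:
step_arm:
  series:
    - [0,0,-3,0,0,0,1]
    - [0,0,-5,0,0,0,1]
    - [0,0,-10,0,0,0,1]
    - [0,0,-15,0,0,0,1]
    - [0,0,-15,0,0,0,1]
    - [0,0,-15,0,0,0,1]
    - [0,0,-15,0,0,0,1]
    - [0,0,-10,0,0,0,1]
    - [0,0,-7,0,0,0,1]
    - [0,0,0,0,0,0,1]

```text
time: 6.45
position: [543.3, 154.1, 228.3]
eef_rot: [3.139, -0.001, 1.524]
contact_force: [-0.1, -0.8, -1.3]
grip_width: 0.206
grasp_force: 60.2
```

```bash
python3 go.py 519.5 -346.5 226 90.5; python3 - <<'E'
from h import *
c=cam('side'); np.savez('side4.npz',img=c['img'],P=pts(c))
cv2.imwrite('pics/s4.png',cv2.resize(c['img'][130:270,200:340,::-1],(560,560),interpolation=cv2.INTER_CUBIC))
E
```

```text
6.45 [543.3 154.1 228.3] [ 1.7984e+02 -5.0000e-02  8.7350e+01] shift [-501.2   -0.6    1.9] turn [ 0.16 -0.05 -3.15] q6 1.89
```

View pics/s4.png

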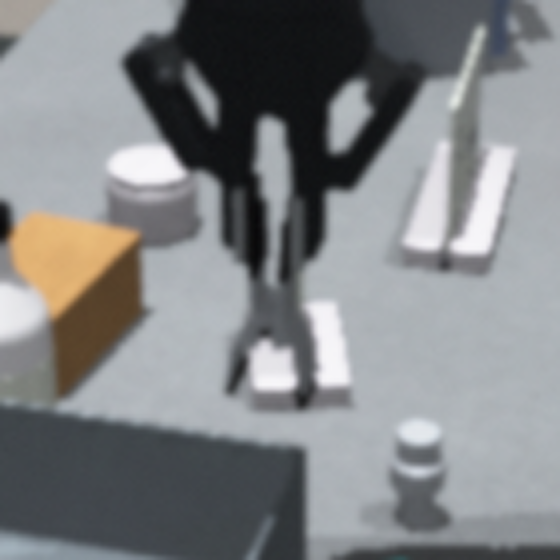

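The clamp hangs open in the fingers, clear of the tray, with its jaw tips at crop (232,390) and (303,400). I'll measure it relative to the TCP and carry it to the card.

```bash
cat > cl.py <<'E'
from h import *
import sys
s=arm.get_state(); t=s['position']
for n in('side','top'):
    c=cam(n); P=pts(c).reshape(-1,3)-t
    lim=float(sys.argv[1]) if len(sys.argv)>1 else -75
    k=(abs(P[:,0])<45)&(abs(P[:,1])<22)&(P[:,2]>lim)&(P[:,2]<-2); q=P[k]
    print(n,len(q),'min z',np.sort(q[:,2])[:5].round(1) if len(q) else '')
    for lo in range(-75,0,8):
        a=q[(q[:,2]>=lo)&(q[:,2]<lo+8)]
        if len(a): print(lo,len(a),'x',np.percentile(a[:,0],[2,98]).round(1),'y',np.percentile(a[:,1],[2,98]).round(1))
E
python3 cl.py
```

```text
side 381 min z [-68.4 -67.7 -67.4 -67.  -66.3]
-75 4 x [-19.1  21.7] y [0.4 8.7]
-67 39 x [-19.5  19. ] y [-8.8 12.5]
-59 48 x [-18.7  18.9] y [-11.1  11.5]
-51 30 x [-17.8  17.8] y [-11.7   9.6]
-43 47 x [-16.1  15.2] y [-10.5  11.4]
-35 69 x [-13.   10.4] y [-11.9  13.1]
-27 75 x [-8.8  8.1] y [-13.   12.8]
-19 36 x [-8.8  7. ] y [-12.8  11.6]
-11 28 x [-9.1  7.2] y [-9.  11.5]
-3 5 x [-6.9  8.6] y [-10.8   9.3]
top 66 min z [-71.4 -70.7 -68.2 -67.  -64.9]
-75 4 x [-19.2  20.2] y [-6.4  7.9]
-67 10 x [-19.7  16.2] y [-13.6   1.8]
-59 3 x [-17.7 -17.4] y [-11.7   2.1]
-51 6 x [-18.1  12.1] y [-13.2  -1.1]
-43 13 x [-15.9  14.6] y [-14.8  -0.1]
-35 20 x [-13.8  11.4] y [-14.5  -6.1]
-27 8 x [-9.3  5. ] y [-14.4  -7.5]
-19 1 x [-7.9 -7.9] y [-12.3 -12.3]
-11 1 x [3.8 3.8] y [-13.3 -13.3]
```

Emit:
step_arm:
  series:
    - [-25,0,0,0,0,-1,1]
    - [-35,0,0,0,0,-1,1]
    - [-35,0,0,0,0,-1,1]
    - [-35,0,0,0,0,0,1]
    - [-35,0,0,0,0,0,1]
    - [-35,0,0,0,0,0,1]
    - [-35,0,0,0,0,0,1]
    - [-35,0,0,0,0,0,1]
    - [-35,0,0,0,0,0,1]
    - [-35,0,0,0,0,0,1]

```text
time: 7.43
position: [540.3, -187.6, 225.2]
eef_rot: [-3.14, -0.001, 1.577]
contact_force: [1.6, 1.0, -0.8]
grip_width: 0.209
grasp_force: 60.2
```

Emit:
step_arm:
  series:
    - [-35,0,0,0,0,0,1]
    - [-35,0,0,0,0,0,1]
    - [-35,0,0,0,0,0,1]
    - [-30,0,0,0,0,0,1]
    - [-15,0,0,0,0,0,1]
    - [-5,0,0,0,0,0,1]
    - [0,0,0,0,0,0,1]
    - [0,0,0,0,0,0,1]

```text
time: 8.1
position: [541.9, -339.9, 225.6]
eef_rot: [-3.141, -0.002, 1.577]
contact_force: [-0.5, -0.3, -1.3]
grip_width: 0.208
grasp_force: 60.2
```

```bash
python3 go.py 519.5 -346.5 226 90.5; python3 cl.py
```

```text
8.1 [ 541.9 -339.9  225.6] [-1.7994e+02 -9.0000e-02  9.0360e+01] shift [ -6.4 -22.4  -0.3] turn [-0.06 -0.09 -0.14] q6 1.0
side 147 min z [-67.6 -67.2 -64.9 -64.5 -64.5]
-75 2 x [-19.4 -17.2] y [-12.6   8.8]
-67 15 x [-19.5  19.2] y [-6.8 11. ]
-59 12 x [-19.1  17. ] y [-10.6  12.9]
-51 12 x [-17.9  16.8] y [-5.  12.7]
-43 20 x [-16.4  15. ] y [-10.6  12.6]
-35 32 x [-12.8  10.5] y [-11.3  13.8]
-27 31 x [-10.5   6.2] y [-16.1  12.9]
-19 10 x [-8.7  6.9] y [-0.1 13.8]
-11 13 x [-9.3  7.5] y [-14.1  11.9]
top 130 min z [-70.3 -69.8 -69.3 -69.1 -69.1]
-75 7 x [-19.6  19.9] y [-10.9   9.6]
-67 17 x [-19.9  19.5] y [-6.9 10.7]
-59 7 x [-18.  -17.7] y [-8.6  8.7]
-51 5 x [-18.3  13.6] y [-9.7 10.1]
-43 24 x [-16.3  14.5] y [-9.9 10.9]
-35 39 x [-11.7  11.2] y [-13.3  12.6]
-27 23 x [-6.2  5.3] y [-13.3  12.1]
-19 6 x [-6.8  6.6] y [-8.4 10.3]
-11 2 x [-8.6 -6.3] y [10.3 10.5]
```

The clamp is centred on the TCP, its jaws reaching 68 mm below it, which puts the pin about 27 mm below. I'll move to x = 519.5, y = -346.5 and lower the TCP to z = 165, so the pads end about 15 mm below the edge.

Emit:
step_arm:
  series:
    - [-3,-12,0,0,0,0,1]
    - [-3,-10,0,0,0,0,1]
    - [0,0,0,0,0,0,1]
    - [0,0,0,0,0,0,1]
    - [0,0,0,0,0,0,1]

```text
time: 8.62
position: [520.1, -347.2, 226.7]
eef_rot: [3.141, 0.0, 1.577]
contact_force: [-0.1, 0.1, -1.3]
grip_width: 0.21
grasp_force: 60.1
```

```bash
python3 go.py 519.5 -346.5 165 90.5; python3 - <<'E'
from h import *
c=cam('top'); P=pts(c).reshape(-1,3)
k=(abs(P[:,2]-118)<7)&(abs(P[:,0]-519)<20)&(abs(P[:,1]+346)<90)&(abs(P[:,1]+346)>25); q=P[k]
print(len(q),np.percentile(q,[3,50,97],axis=0).round(1).tolist(),np.polyfit(q[:,1]+346,q[:,0],1).round(3))
E
```

```text
8.6167 [ 520.1 -347.2  226.7] [1.7996e+02 1.0000e-02 9.0330e+01] shift [ 0.7 -0.7 61.7] turn [ 0.04  0.01 -0.17] q6 0.98
18 [[519.4, -318.4, 114.1], [519.5, -296.6, 116.5], [519.7, -275.1, 119.0]] [3.00000e-03 5.19362e+02]
```

Emit:
step_arm:
  series:
    - [0,-0.5,10,0,0,0,1]
    - [0,0,10,0,0,0,1]
    - [0,0,10,0,0,0,1]
    - [0,0,10,0,0,0,1]
    - [0,0,8,0,0,0,1]
    - [0,0,7,0,0,0,1]
    - [0,0,6,0,0,0,1]
    - [0,0,0,0,0,0,1]
    - [0,0,0,0,0,0,1]
    - [0,0,0,0,0,0,1]

```text
time: 9.5
position: [520.0, -347.4, 165.8]
eef_rot: [3.141, 0.0, 1.577]
contact_force: [0.4, -0.2, -1.0]
grip_width: 0.205
grasp_force: 60.1
```

```bash
python3 go.py 519.5 -346.5 165 90.5; python3 cl.py -66; python3 - <<'E'
from h import *
c=cam('side')
cv2.imwrite('pics/s5.png',cv2.resize(c['img'][80:210,250:380,::-1],(585,585),interpolation=cv2.INTER_CUBIC))
E
```

```text
9.5 [ 520.  -347.4  165.8] [1.7996e+02 2.0000e-02 9.0340e+01] shift [ 0.9 -0.5  0.7] turn [ 0.04  0.02 -0.16] q6 0.98
side 154 min z [-64.9 -64.5 -64.5 -64.5 -63.9]
-67 16 x [-19.4  19.2] y [-21.3  12.2]
-59 19 x [-18.7  17.9] y [-15.2  12.1]
-51 17 x [-17.6  17.2] y [-15.8  14.2]
-43 20 x [-17.   15.7] y [-11.7  13.7]
-35 32 x [-13.3  11.9] y [-14.1  14.2]
-27 28 x [-9.3  6.4] y [-15.2  13.6]
-19 12 x [-9.   5.6] y [-12.2  11.7]
-11 9 x [-8.3  5.9] y [-8.7 11.6]
-3 1 x [-7.1 -7.1] y [5.7 5.7]
top 108 min z [-64.9 -64.1 -63.3 -62.2 -61.8]
-67 12 x [-19.2  19. ] y [-10.  10.]
-59 5 x [-19.3  13.9] y [-7.   9.2]
-51 13 x [-17.1  15.5] y [-8.2 18.8]
-43 21 x [-17.3  15.3] y [-8.3 10.8]
-35 36 x [-12.2  10. ] y [-12.8  11.1]
-27 17 x [-8.2  5. ] y [-11.7  10.2]
-19 2 x [-7.5  0.2] y [ 9.7 11.8]
-11 2 x [-7.8  4.8] y [8.8 9.2]
```

View pics/s5.png

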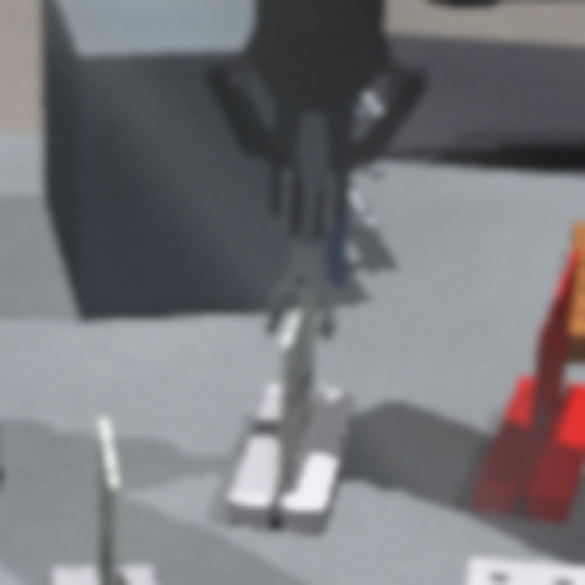

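The clamp sits astride the middle of the card's edge, with jaws at crop (275,325) and (325,328) either side of it, and no contact force shows. I'll go 3 mm lower for margin, let it settle and hand in.

Emit:
step_arm:
  series:
    - [0,-0.5,1.5,0,0,0,1]
    - [0,0,1.5,0,0,0,1]
    - [0,0,0,0,0,0,1]
    - [0,0,0,0,0,0,1]
    - [0,0,0,0,0,0,1]
    - [0,0,0,0,0,0,1]
    - [0,0,0,0,0,0,1]
    - [0,0,0,0,0,0,1]

```text
time: 10.32
position: [519.2, -347.2, 162.4]
eef_rot: [3.141, 0.0, 1.577]
contact_force: [-0.5, -0.8, -1.5]
grip_width: 0.209
grasp_force: 60.1
```

```bash
python3 go.py 519.5 -346.5 162 90.5; python3 -c "
from cell import arm; s=arm.get_state(); print(s['contact_force'],s['qvel'].round(3)); print(arm.hand_in())"
```

```text
10.3167 [ 519.2 -347.2  162.4] [179.99   0.    90.35] shift [0.7 0.3 0.4] turn [ 0.01  0.   -0.15] q6 0.98
[-0.51304131 -0.80043769 -1.53418191] [-0.001 -0.     0.    -0.     0.001 -0.002]
the job is handed in; nothing more can be done
None
```

I handed the job in at about 10.3 s with the clamp held squeezed to its stop astride the middle of the wide job card's top edge, square to it and showing no sign of contact with the card; the hand-in returned no verdict.

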